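Find the rocking corner of a jig plate and press its shim flat

TASK

The aluminium jig plate on the bench rocks at one of its four corners. With the fingertips, press down on the blue-marked corners one after another until you find the one that gives, pushing it right down to its stop; then press the brass shim tab beside that corner down flat. Leave the other three tabs raised and do not disturb the dial indicator, the collet or the brass knob; nothing is to be picked up.

Things in the scene. Friction and masses are not known exactly. Their poses are not given: they have to be found in the camera images.
- jig_base: Dark steel base of the jig, 170 x 262 x 12 mm, fixed to the bench, carrying the plate and the four tabs; origin at the centre of its underside, x and y along its short and long side, z up. The plate sits level over its middle on a sprung centre stud, with packers hidden beneath the four corners.
- plate_centre (a point): Centre of the top face (44 mm above the bench) of the square aluminium jig plate, 150 mm wide; a nut 32 mm across stands 12 mm proud there. Axes as the base's. Three corners are firm (under 1 mm of give); one, changing and not visible, goes down about 6 mm to its stop when pressed (about 5 N, firm at the stop), the opposite corner rising as much, and springs back when let go.
- corner_1 (a point): Press point of corner 1 (side near the robot, left when the plate is square to the robot): blue disc 20 mm across on the plate's top face, 55 mm in x and 55 mm in y from the plate's centre. Moves with the plate.
- corner_2 (a point): Press point of corner 2 (near side, right when the plate is square to the robot): blue disc 20 mm across on the plate's top face, 55 mm in x and 55 mm in y from the plate's centre. Moves with the plate.
- corner_3 (a point): Press point of corner 3 (far side, right when the plate is square to the robot): blue disc 20 mm across on the plate's top face, 55 mm in x and 55 mm in y from the plate's centre. Moves with the plate.
- corner_4 (a point): Press point of corner 4 (far side, left when the plate is square to the robot): blue disc 20 mm across on the plate's top face, 55 mm in x and 55 mm in y from the plate's centre. Moves with the plate.
- tab_1 (a point): Point on top of brass shim tab 1, beside corner 1, 30 mm out from its hinge; 15 mm above the bench when the tab is flat. Tab 34 mm wide (base x), 3 mm thick, reaching 42 mm outward (base y) from the hinge, which lies 80 mm in y and 55 mm in x from the plate's centre, 14 mm above the bench. z: the tab's upward normal.
- tab_2 (a point): Point on top of brass shim tab 2, beside corner 2, 30 mm out from its hinge; 15 mm above the bench when the tab is flat. Tab 34 mm wide (base x), 3 mm thick, reaching 42 mm outward (base y) from the hinge, which lies 80 mm in y and 55 mm in x from the plate's centre, 14 mm above the bench. z: the tab's upward normal.
- tab_3 (a point): Point on top of brass shim tab 3, beside corner 3, 30 mm out from its hinge; 15 mm above the bench when the tab is flat. Tab 34 mm wide (base x), 3 mm thick, reaching 42 mm outward (base y) from the hinge, which lies 80 mm in y and 55 mm in x from the plate's centre, 14 mm above the bench. z: the tab's upward normal.
- tab_4 (a point): Point on top of brass shim tab 4, beside corner 4, 30 mm out from its hinge; 15 mm above the bench when the tab is flat. Tab 34 mm wide (base x), 3 mm thick, reaching 42 mm outward (base y) from the hinge, which lies 80 mm in y and 55 mm in x from the plate's centre, 14 mm above the bench. z: the tab's upward normal.
- shim_1 (a joint): Angle of shim tab 1 (rad): 0 = flat on the base, larger = outer end raised; starts 0.5 to 0.65, limit 1.0. A stiff hinge (about 3 N at the tab's outer part): it stays where it is left. Flat, its fork fills the gap under that corner.
- shim_2 (a joint): Angle of shim tab 2 (rad): 0 = flat on the base, larger = outer end raised; starts 0.5 to 0.65, limit 1.0. A stiff hinge (about 3 N at the tab's outer part): it stays where it is left. Flat, its fork fills the gap under that corner.
- shim_3 (a joint): Angle of shim tab 3 (rad): 0 = flat on the base, larger = outer end raised; starts 0.5 to 0.65, limit 1.0. A stiff hinge (about 3 N at the tab's outer part): it stays where it is left. Flat, its fork fills the gap under that corner.
- shim_4 (a joint): Angle of shim tab 4 (rad): 0 = flat on the base, larger = outer end raised; starts 0.5 to 0.65, limit 1.0. A stiff hinge (about 3 N at the tab's outer part): it stays where it is left. Flat, its fork fills the gap under that corner.
- indicator_centre (a point): Dial indicator lying loose outside the right-hand tabs, 102 x 57 x 21 mm; its middle.
- spare_collet_centre (a point): Steel collet standing loose outside the left-hand tabs, 36 mm across, 84 mm high; its middle.
- brass_knob_centre (a point): Small brass knob standing loose between the robot and the base, 21 mm across, 18 mm high; its middle.

How it is judged:
On the way, in this order (a step that is already met when the one before it is completed fails the run):
1. the loose corner is pressed down to its stop (the plate tilts by more than 0.05 rad) while all four tabs are raised (angle between plate_centre's own z axis and vertical above 0.05 rad and value of joint each of shim_1, shim_2, shim_3, shim_4 above 0.35 rad), for 0.05 s.
2. the shim tab beside the loose corner is pressed flat, the other three still raised (((horizontal distance between short_packer and corner_1 below 0.03 m and value of joint shim_1 below 0.1 rad and value of joint each of shim_2, shim_3, shim_4 above 0.35 rad) or (horizontal distance between short_packer and corner_2 below 0.03 m and value of joint shim_2 below 0.1 rad and value of joint each of shim_1, shim_3, shim_4 above 0.35 rad) or (horizontal distance between short_packer and corner_3 below 0.03 m and value of joint shim_3 below 0.1 rad and value of joint each of shim_1, shim_2, shim_4 above 0.35 rad) or (horizontal distance between short_packer and corner_4 below 0.03 m and value of joint shim_4 below 0.1 rad and value of joint each of shim_1, shim_2, shim_3 above 0.35 rad))), for 0.2 s.
At the end, for the whole second after the job is handed in: The tab beside the loose corner is flat (within 0.10 rad), the other three tabs are still raised (over 0.35 rad), the plate is level again (within 0.025 rad), and the bystanders are where they were (within 15 mm) (((horizontal distance between short_packer and corner_1 below 0.03 m and value of joint shim_1 below 0.1 rad and value of joint each of shim_2, shim_3, shim_4 above 0.35 rad) or (horizontal distance between short_packer and corner_2 below 0.03 m and value of joint shim_2 below 0.1 rad and value of joint each of shim_1, shim_3, shim_4 above 0.35 rad) or (horizontal distance between short_packer and corner_3 below 0.03 m and value of joint shim_3 below 0.1 rad and value of joint each of shim_1, shim_2, shim_4 above 0.35 rad) or (horizontal distance between short_packer and corner_4 below 0.03 m and value of joint shim_4 below 0.1 rad and value of joint each of shim_1, shim_2, shim_3 above 0.35 rad)) and angle between plate_centre's own z axis and vertical below 0.025 rad and distance of each of indicator_centre, spare_collet_centre, brass_knob_centre from where it was at the start of the episode below 0.015 m); the robot touches nothing.
It fails at once if a tab beside a firm corner is pressed down (below 0.35 rad) ((horizontal distance between short_packer and corner_1 above 0.03 m and value of joint shim_1 below 0.35 rad) or (horizontal distance between short_packer and corner_2 above 0.03 m and value of joint shim_2 below 0.35 rad) or (horizontal distance between short_packer and corner_3 above 0.03 m and value of joint shim_3 below 0.35 rad) or (horizontal distance between short_packer and corner_4 above 0.03 m and value of joint shim_4 below 0.35 rad)).
It fails at once if a tab is bent up (over 0.85 rad) (value of joint any of shim_1, shim_2, shim_3, shim_4 above 0.85 rad).
It fails at once if the dial indicator, collet or knob is moved by more than 15 mm, lifted or tipped over (distance of any of indicator_centre, spare_collet_centre, brass_knob_centre from where it was at the start of the episode above 0.015 m).
It also fails if it takes over 51 s, if anything falls off the work surface, if the arm or the gripper's body presses on something with over 40 N, if the wrist force passes 120 N, or if a joint passes its speed limit or range.

ROBOT

A 6-joint arm with a two-finger parallel gripper is mounted at the origin on a cart in front of the work surface, level with it; the furniture and walls round the work are solid. World frame = base frame: x ahead of the robot, y to its left, z up, the work surface at z = 0. Lengths are in m, angles in rad, forces in N, time in s.
With the tool pointing down it reaches from about 0.35 to 0.775 m from the base axis. Payload 7.3 kg.
Tool frame: the origin (TCP) lies at the very end of the fingers, on their centre line; the grasp point (between the pads) lies 19 mm behind it; z points along the fingers, y is the line along which they close (so a half turn about z gives the same grasp; the last joint's range is limited). The gripper opens to 92 mm and grips with 3 to 60 N. Pads are 19 mm wide; open, the fingers measure 130 mm over their backs; the gripper's body (75 mm by 190 mm) begins 47 mm behind the grasp point.
Start: joints at [-1.317, 0.342, 1.524, -0, 1.275, -0.146], TCP at [0.204, -0.484, 0.227] pointing down, gripper open.
Joint ranges: [-2.53, 2.53], [-0.77, 2.02], [0.04, 2.7], [-1, 4.14], [0.28, 2.66], [-3.11, 3.11]. Speed limits (rad/s): [2.57, 2.57, 3.14, 3.14, 3.14, 3.14].

INTERFACE

Orientations are given as a unit quaternion [w, x, y, z].
In Python, from workcell import manip gives the robot as it stands. The module is installed in compiled form; this text tells all that it offers.
- The arm moves only by the tool apply_moves, never from a script. Its argument "deltas" is a list of rows, each a list of 3 entries, a list of its own where there are three numbers: the shift along the tool's x, y, z in cm, then the turn, a rotation vector about the tool's x, y, z in degrees, then the gripper command: -1 is fully open, 1 is shut, values between are in proportion. A call has 1 to 5 rows; each row is the pose to reach, as a shift and turn from the pose commanded when the call began, along the tool's axes at that moment; what a row does not reach only later rows make up. A row lasts 1/10 s, in which the tool goes at most 50 mm and 8.59 degrees, less where a joint would pass 70% of its speed; a pose out of reach is approached as far as the arm can. A call with a gripper value outside its range is refused whole. The fingers move at their own pace and stop on an object; the grip force is fixed at half the most. Time passes only in rows, so rows that repeat a pose let the fingers close. It gives the time, the measured TCP pose, the force, the opening and the grip force at its end, in the units of the state.
- manip.observe(): the state, without advancing time (a new reading comes with each control period).
- manip.snapshot(name): name is "scene" or "top" or "wrist"; returns the picture (400x640x3 uint8, red, green, blue); there is no depth.
- manip.get_calibration(name): a dict with "intrinsics" (3x3 intrinsics, pixels), "extrinsics" (4x4, takes a point from world to camera coordinates); the wrist camera has in their place "mount" (4x4, takes a point from camera to tool coordinates, whose origin is the TCP and whose axes are the flange's). Camera axes: x right, y down, z forward; pixel columns grow to the right and rows downward; lengths in m; the calibration is good to about 2 mm. A picture is of the moment at which its call begins: read the wrist's pose just before it. get_calibration takes no time and is no camera call.
- manip.sign_off(): hands the job in; it is judged then, once.
The state is a dict: "time": time; "q": joint angles; "joint_vel": joint speeds; "joint_efforts": joint torques, N m; "position": TCP position; "tool_rot": TCP orientation; "wrist_force": force on the tool from outside, world axes, zero at the start; "moment": the same for the moment, N m; "finger_gap": finger opening in m; "grip_force": force on a finger pad.
Only numpy, scipy, OpenCV 4.12 (cv2) and the standard library are available. Lean on these libraries where they do the work, as an engineer would, in place of code of your own. Each camera call takes 0.05 s, during which the arm holds its last target. There are 200 camera calls.

## Working session

There is one attempt and no reset: what is moved stays moved. The work goes in short steps, Python scripts to look and compute and a tool call to move; the robot and the scene stay as the last step left them, time stands still between calls to the robot, and variables do not carry over. Pictures are saved under pics/ and viewed, at most 10 in all, crops included, and the job is handed in when it is done.

Besides the shell and the picture viewer there is one more tool, called after "Emit:" as name(argument=value, ...) on one line, values as JSON. apply_moves: Moves the arm, as the interface text tells. Its arguments: {"type":"object","properties":{"deltas":{"type":"array","items":{"type":"array"}}},"required":["deltas"]}

```bash
mkdir -p pics; python3 - <<'E'
from workcell import manip
import cv2, numpy as np
s=manip.observe(); print({k:np.round(v,3) for k,v in s.items()})
for n in ("top","scene"):
    cv2.imwrite(f"pics/{n}0.png",manip.snapshot(n)[:,:,::-1])
    c=manip.get_calibration(n); print(n,c["intrinsics"],np.round(c["extrinsics"],4))
E
```

```text
{'time': np.float64(0.0), 'q': array([-1.317,  0.343,  1.525,  0.   ,  1.275, -0.146]), 'joint_vel': array([-0.   ,  0.   ,  0.001, -0.   , -0.001,  0.   ]), 'joint_efforts': array([-2.0000e-03, -4.3126e+01, -2.4422e+01,  7.2000e-02,  5.6000e-02,
       -0.0000e+00]), 'position': array([ 0.204, -0.483,  0.226]), 'tool_rot': array([-0.001,  0.98 ,  0.199, -0.   ]), 'wrist_force': array([-0.378, -0.122, -0.436]), 'moment': array([-0.042, -0.01 , -0.013]), 'grip_force': np.float64(0.0), 'finger_gap': np.float64(0.092)}
top [[458.66999326   0.         315.10530967]
 [  0.         458.66999326 193.8840722 ]
 [  0.           0.           1.        ]] [[-9.000e-04 -9.999e-01  1.030e-02  3.380e-02]
 [-9.914e-01 -5.000e-04 -1.307e-01  5.595e-01]
 [ 1.307e-01 -1.030e-02 -9.914e-01  9.239e-01]
 [ 0.000e+00  0.000e+00  0.000e+00  1.000e+00]]
scene [[404.17252518   0.         319.06225024]
 [  0.         404.17252518 197.60916903]
 [  0.           0.           1.        ]] [[-0.8938 -0.4482 -0.0141  0.5147]
 [-0.3369  0.692  -0.6385  0.2077]
 [ 0.296  -0.5659 -0.7695  0.7288]
 [ 0.      0.      0.      1.    ]]
```

View pics/top0.png

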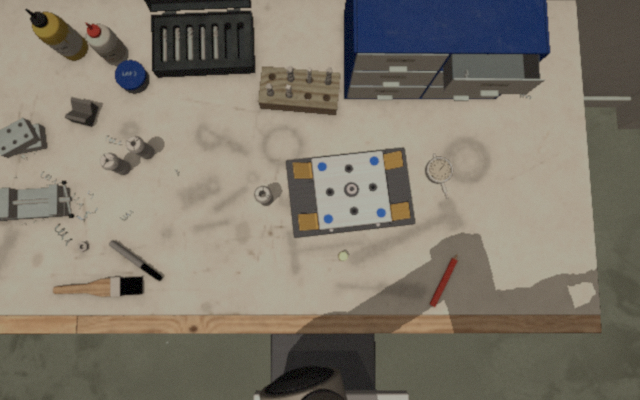

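View pics/scene0.png

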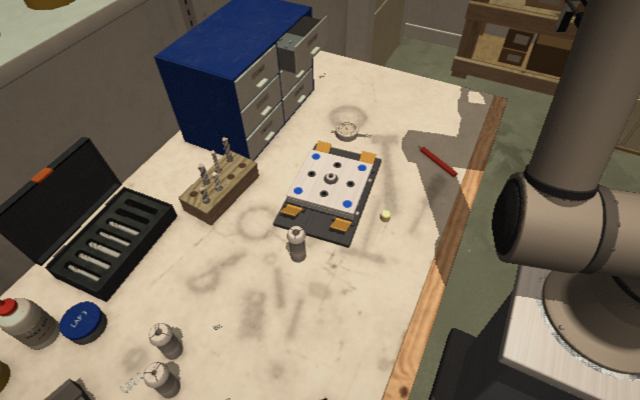

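The top view shows the plate centred near (351,189), with blue discs at about (327,218), (382,213), (374,161) and (322,167). The collet is at (263,195), the indicator at (438,170) and the knob at (343,256). I'll measure these next.

```bash
cat > h.py <<'E'
import numpy as np, cv2
from workcell import manip
from scipy.spatial.transform import Rotation as R
def bp(K,E,uv,z):
    d=np.linalg.inv(K)@[uv[0],uv[1],1]; Rm=E[:3,:3]; c=-Rm.T@E[:3,3]; d=Rm.T@d
    return c+d*(z-c[2])/d[2]
def blobs(img,box,lo=(100,120,60),hi=(125,255,255),amin=15):
    h=cv2.cvtColor(img,cv2.COLOR_RGB2HSV); m=cv2.inRange(h,lo,hi); k=np.zeros_like(m)
    x0,y0,x1,y1=box; k[y0:y1,x0:x1]=m[y0:y1,x0:x1]
    n,_,s,c=cv2.connectedComponentsWithStats(k)
    return [(c[i],s[i,4]) for i in range(1,n) if s[i,4]>=amin]
def tool(): # tool x,y,z axes in world
    s=manip.observe(); q=s["tool_rot"]; return s,R.from_quat([q[1],q[2],q[3],q[0]]).as_matrix()
E
python3 - <<'E'
from h import *
for n,box in (("top",(285,145,415,240)),("scene",(270,135,385,245))):
    img=cv2.imread(f"pics/{n}0.png")[:,:,::-1].copy(); c=manip.get_calibration(n); K,E=c["intrinsics"],c["extrinsics"]
    b=blobs(img,box,amin=10); P=np.array([bp(K,E,x,.044)[:2] for x,a in b])
    for (x,a),p in zip(b,P): print(n,np.round(x,1),a,np.round(p,4))
    print("mean",P.mean(0))
    if n=="top":
        for nm,uv,z in (("collet top",(263,194),.08),("knob",(343,256),.015),("ind",(438,169),.02)): print(nm,np.round(bp(K,E,uv,z),3))
        for (x,a) in blobs(img,box,(10,120,80),(25,255,255),40): print("tab",np.round(x,1),a,np.round(bp(K,E,x,.025),3))
s,T=tool(); print(s["position"],T.round(3))
cv2.imwrite("pics/crop0.png",cv2.resize(cv2.imread("pics/top0.png")[140:270,240:470],None,fx=3.4,fy=3.4,interpolation=cv2.INTER_CUBIC))
E
```

```text
top [373.6 160.5] 49 [ 0.6294 -0.0892]
top [321.6 166.3] 49 [0.6168 0.0202]
top [380.6 212.4] 50 [ 0.5199 -0.1018]
top [327.7 218.5] 48 [0.5073 0.0078]
mean [ 0.56834752 -0.04075941]
collet top [0.554 0.138 0.08 ]
knob [ 0.43  -0.025  0.015]
ind [ 0.616 -0.231  0.02 ]
tab [392.9 159.9] 283 [ 0.635 -0.133  0.025]
tab [302.4 170.2] 289 [0.612 0.061 0.025]
tab [399.9 210.7] 292 [ 0.525 -0.146  0.025]
tab [307.9 221.5] 307 [0.503 0.049 0.025]
scene [315.4 156.1] 29 [ 0.6303 -0.0913]
scene [361.7 167.5] 36 [ 0.5202 -0.1039]
scene [297.6 190.4] 39 [0.6174 0.0186]
scene [346.8 203.4] 44 [0.5078 0.0051]
mean [ 0.56893431 -0.0428757 ]
[ 0.2042497  -0.4832161   0.22609337] [[ 0.921  0.389 -0.   ]
 [ 0.389 -0.921  0.001]
 [ 0.    -0.001 -1.   ]]
```

View pics/crop0.png

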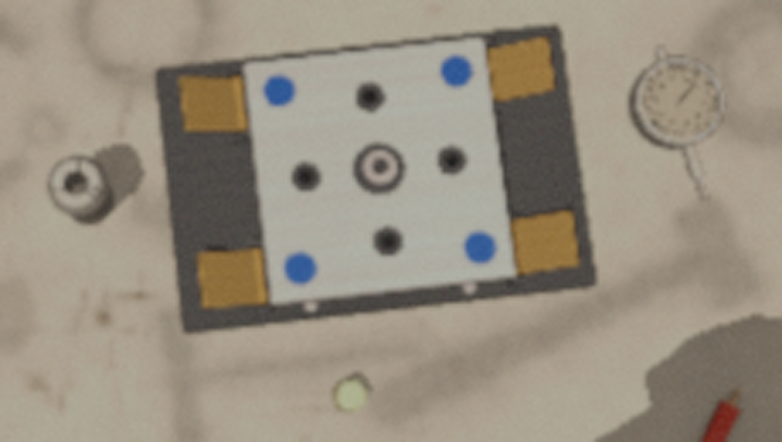

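Emit:
apply_moves(deltas=[[[4.4, -2.3, 0], [0, 0, -7.4], 1], [[8.8, -4.6, 0], [0, 0, -14.8], 1], [[13.2, -6.9, 0], [0, 0, -22.2], 1], [[17.6, -9.2, 0], [0, 0, -29.6], 1], [[22, -11.4, 0], [0, 0, -37], 1]])

```text
time: 0.6
position: [0.3633, -0.2911, 0.2265]
tool_rot: [-0.0, 0.865, 0.501, -0.0]
wrist_force: [0.2, 0.2, 0.3]
finger_gap: 0.0565
grip_force: 0.0
```

```bash
cat >> h.py <<'E'
a=0.117; bx=np.array([np.cos(a),np.sin(a)]); by=np.array([-bx[1],bx[0]]); C=np.array([.5688,-.0418])
W={f"c{i}":C+.055*(sx*bx+sy*by) for i,sx,sy in ((1,-1,1),(2,-1,-1),(3,1,-1),(4,1,1))}
W|={f"t{i}":C+.055*sx*bx+.108*sy*by for i,sx,sy in ((1,-1,1),(2,-1,-1),(3,1,-1),(4,1,1))}
def go(name,z):
    s,T=tool(); d=np.array([*W[name],z])-s["position"]
    yaw=np.degrees(a-np.arctan2(T[1,1],T[0,1])); rv=R.from_matrix(T.T@(R.from_euler('z',a).as_matrix()@np.array([[0,1,0],[1,0,0],[0,0,-1.]]))).as_rotvec(degrees=True)
    print(name,"t",round(float(s["time"]),2),"pos",s["position"].round(4),"cm",(T.T@d*100).round(2),"rot",rv.round(1),"F",s["wrist_force"].round(2),"gap",s["finger_gap"].round(3),"q",s["q"].round(2))
E
python3 -c "
from h import *
go('c2',.1)"
```

```text
Traceback (most recent call last):
  File "h.py", line 20, in go
    print(name,"t",round(float(s["time"]),2),"pos",s["position"].round(4),"cm",(T.T@d*100).round(2),"rot",rv.round(1),"F",s["wrist_force"].round(2),"gap",s["finger_gap"].round(3),"q",s["q"].round(2))
                                                                                                                                                          ^^^^^^^^^^^^^^^^^^^^^
AttributeError: 'float' object has no attribute 'round'
```

```bash
sed -i 's/s\["finger_gap"\].round(3)/round(float(s["finger_gap"]),3)/' h.py
python3 -c "
from h import *
go('c2',.1)"
```

```text
c2 t 0.6 pos [ 0.3633 -0.2911  0.2265] cm [24.15  4.29 12.66] rot [ -0.   -0.  -36.5] F [0.17 0.23 0.26] gap 0.056 q [-0.84  0.23  1.68  0.    1.23 -0.32]
```

Emit:
apply_moves(deltas=[[[4.8, 0.9, 0.8], [0, 0, -7.3], 1], [[9.6, 1.7, 1.6], [0, 0, -14.6], 1], [[14.4, 2.6, 2.4], [0, 0, -21.9], 1], [[19.2, 3.4, 3.2], [0, 0, -29.2], 1], [[24.1, 4.3, 4], [0, 0, -36.5], 1]])

```text
time: 1.1
position: [0.5212, -0.1045, 0.1862]
tool_rot: [-0.0, 0.664, 0.747, -0.0]
wrist_force: [1.0, -0.9, -0.4]
finger_gap: 0.0164
grip_force: 0.0
```

```bash
python3 - <<'E'
from h import *
go('c2',.06)
s,T=tool(); img=manip.snapshot("wrist"); c=manip.get_calibration("wrist"); K=c["intrinsics"]
M=np.eye(4); M[:3,:3]=T; M[:3,3]=s["position"]; E=np.linalg.inv(M@c["mount"])
print(np.linalg.norm(s["joint_vel"]))
cv2.imwrite("pics/w1.png",img[:,:,::-1])
for x,ar in blobs(img,(0,0,640,400),amin=200): print(x.round(1),ar,bp(K,E,x,.044).round(4))
for n in W: print(n,W[n].round(4))
E
```

```text
c2 t 1.1 pos [ 0.5212 -0.1045  0.1862] cm [ 0.17 -0.03 12.62] rot [-0. -0.  0.] F [ 1.03 -0.91 -0.44] gap 0.016 q [-0.34  0.39  1.57 -0.    1.18 -0.46]
1.1970483696622984
[314.5  62. ] 399 [0.5065 0.008  0.044 ]
[439.6  62.1] 401 [0.6159 0.021  0.044 ]
[586.1 176.6] 725 [ 0.7806 -0.063   0.044 ]
[314.3 183.8] 285 [ 0.5192 -0.1014  0.044 ]
[427.1 184.1] 289 [ 0.6287 -0.0887  0.044 ]
c1 [0.5078 0.0064]
c2 [ 0.5206 -0.1028]
c3 [ 0.6298 -0.09  ]
c4 [0.617  0.0192]
t1 [0.5016 0.059 ]
t2 [ 0.5268 -0.1555]
t3 [ 0.636  -0.1426]
t4 [0.6108 0.0719]
```

View pics/w1.png

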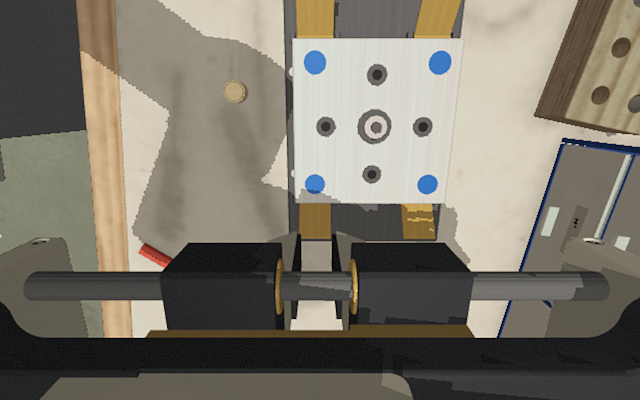

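The wrist view shows all four discs, at (314,62), (440,62), (314,184) and (427,184). They agree with the earlier estimates to about 1.5 mm, so I'll descend on corner 2.

Emit:
apply_moves(deltas=[[[0.2, 0, 4], [0, 0, 0], 1], [[0.2, 0, 8], [0, 0, 0], 1], [[0.2, 0, 12], [0, 0, 0], 1], [[0.2, 0, 13.3], [0, 0, 0], 1], [[0.2, 0, 13.3], [0, 0, 0], 1]])

```text
time: 1.65
position: [0.5183, -0.1038, 0.0512]
tool_rot: [-0.003, 0.667, 0.745, -0.001]
wrist_force: [0.4, 0.2, -0.0]
finger_gap: 0.0005
grip_force: 0.0
```

```bash
python3 -c "
from h import *
go('c2',.044)"
```

```text
c2 t 1.65 pos [ 0.5183 -0.1038  0.0512] cm [0.06 0.24 0.72] rot [-0.3 -0.1 -0.3] F [ 0.43  0.2  -0.01] gap 0.001 q [-0.34  0.56  1.72 -0.    0.86 -0.45]
```

Emit:
apply_moves(deltas=[[[0, 0.1, 0.4], [0, 0, 0], 1], [[0, 0.1, 0.7], [0, 0, 0], 1], [[0, 0.1, 0.9], [0, 0, 0], 1], [[0, 0.1, 1.0], [0, 0, 0], 1], [[0, 0.1, 1.0], [0, 0, 0], 1]])

```text
time: 2.15
position: [0.5215, -0.1044, 0.0443]
tool_rot: [0.001, 0.667, 0.746, 0.0]
wrist_force: [0.4, -0.2, 0.8]
finger_gap: 0.0005
grip_force: 0.6
```

Emit:
apply_moves(deltas=[[[0, 0, 0.2], [0, 0, 0], 1], [[0, 0, 0.3], [0, 0, 0], 1], [[0, 0, 0.4], [0, 0, 0], 1], [[0, 0, 0.4], [0, 0, 0], 1], [[0, 0, 0.4], [0, 0, 0], 1]])

```text
time: 2.65
position: [0.5216, -0.1045, 0.0439]
tool_rot: [0.001, 0.666, 0.746, 0.0]
wrist_force: [-11.1, 3.1, 34.7]
finger_gap: 0.0005
grip_force: 17.3
```

Corner 2 is firm: it took 35 N with no give. Next is corner 1, 11 cm along tool x.

Emit:
apply_moves(deltas=[[[0, 0, -2.5], [0, 0, 0], 1], [[4, 0, -2.5], [0, 0, 0], 1], [[8, 0, -2.5], [0, 0, 0], 1], [[11, 0, -1.5], [0, 0, 0], 1], [[11, 0, -1.2], [0, 0, 0], 1]])

```text
time: 3.15
position: [0.5077, 0.0081, 0.0514]
tool_rot: [-0.001, 0.665, 0.747, -0.0]
wrist_force: [-0.1, -1.3, -0.2]
finger_gap: 0.0002
grip_force: 0.0
```

```bash
python3 -c "
from h import *
go('c1',.044)"
```

```text
c1 t 3.15 pos [0.5077 0.0081 0.0514] cm [-0.17 -0.01  0.74] rot [-0.1 -0.1 -0.1] F [-0.1  -1.32 -0.23] gap 0.0 q [-0.14  0.53  1.79  0.    0.83 -0.25]
```

Emit:
apply_moves(deltas=[[[0, 0, 0.4], [0, 0, 0], 1], [[0, 0, 0.7], [0, 0, 0], 1], [[0, 0, 0.9], [0, 0, 0], 1], [[0, 0, 1.1], [0, 0, 0], 1], [[0, 0, 1.1], [0, 0, 0], 1]])

```text
time: 3.65
position: [0.5094, 0.0042, 0.0439]
tool_rot: [0.001, 0.667, 0.745, 0.001]
wrist_force: [-9.5, 3.4, 31.6]
finger_gap: 0.0005
grip_force: 15.9
```

Corner 1 is firm too. Next is corner 4, 11 cm along tool y.

Emit:
apply_moves(deltas=[[[0.2, 0, -2.5], [0, 0, 0], 1], [[0.2, 4, -2.5], [0, 0, 0], 1], [[0.2, 8, -2.5], [0, 0, 0], 1], [[0.2, 10.9, -1.5], [0, 0, 0], 1], [[0.2, 10.9, -1.2], [0, 0, 0], 1]])

```text
time: 4.15
position: [0.6201, 0.018, 0.0518]
tool_rot: [0.001, 0.667, 0.745, 0.001]
wrist_force: [-0.3, 0.5, -0.1]
finger_gap: 0.0003
grip_force: 0.0
```

```bash
python3 -c "
from h import *
go('c4',.044)"
```

```text
c4 t 4.15 pos [0.6201 0.018  0.0518] cm [ 0.16 -0.29  0.78] rot [ 0.1  0.  -0.4] F [-0.32  0.47 -0.09] gap 0.0 q [-0.09  0.69  1.46 -0.    1.   -0.2 ]
```

Emit:
apply_moves(deltas=[[[0, -0.1, 0.4], [0, 0, 0], 1], [[0, -0.1, 0.7], [0, 0, 0], 1], [[0, -0.1, 0.9], [0, 0, 0], 1], [[0, -0.1, 1.1], [0, 0, 0], 1], [[0, -0.1, 1.1], [0, 0, 0], 1]])

```text
time: 4.65
position: [0.6156, 0.0189, 0.0422]
tool_rot: [0.0, 0.667, 0.745, -0.0]
wrist_force: [-1.6, 0.1, 2.5]
finger_gap: 0.0006
grip_force: 1.4
```

Corner 4 gives: 2 mm down at only 2.5 N. I'll press on to the stop.

Emit:
apply_moves(deltas=[[[0, 0, 0.2], [0, 0, 0], 1], [[0, 0, 0.4], [0, 0, 0], 1], [[0, 0, 0.6], [0, 0, 0], 1], [[0, 0, 0.7], [0, 0, 0], 1], [[0, 0, 0.7], [0, 0, 0], 1]])

```text
time: 5.15
position: [0.6162, 0.0191, 0.0384]
tool_rot: [0.001, 0.666, 0.746, 0.0]
wrist_force: [-10.6, 0.1, 25.0]
finger_gap: 0.0008
grip_force: 12.4
```

Emit:
apply_moves(deltas=[[[0, 0, 0.1], [0, 0, 0], 1], [[0, 0, 0.1], [0, 0, 0], 1], [[0, 0, -2], [0, 0, 0], 1], [[0.5, 0, -4], [0, 0, 0], 1], [[0.5, 0, -4], [0, 0, 0], 1]])

```text
time: 5.65
position: [0.6174, 0.0245, 0.0776]
tool_rot: [0.002, 0.666, 0.746, 0.002]
wrist_force: [1.1, -0.0, 0.6]
finger_gap: 0.0003
grip_force: 0.0
```

```bash
python3 - <<'E'
from h import *
print(manip.get_calibration("wrist")["mount"].round(3))
go('t4',.07)
img=manip.snapshot("top"); cv2.imwrite("pics/t2.png",cv2.resize(img[140:270,240:470,::-1],None,fx=3.4,fy=3.4,interpolation=cv2.INTER_CUBIC))
c=manip.get_calibration("scene"); K,E=c["intrinsics"],c["extrinsics"]
for z in (0,.084): print(bp(K,E,(296,233 if z else 258),z))
i=cv2.imread("pics/scene0.png")[130:270,230:400]; cv2.imwrite("pics/s0c.png",cv2.resize(i,None,fx=4,fy=4,interpolation=cv2.INTER_CUBIC))
E
```

```text
[[ 0.002 -0.96  -0.279  0.076]
 [ 1.     0.001  0.001 -0.   ]
 [-0.001 -0.279  0.96  -0.158]
 [ 0.     0.     0.     1.   ]]
t4 t 5.65 pos [0.6174 0.0245 0.0776] cm [ 4.79 -0.12  0.75] rot [ 0.3  0.1 -0.3] F [ 1.15 -0.    0.58] gap 0.0 q [-0.08  0.65  1.45  0.    1.04 -0.2 ]
[5.54861792e-01 1.45085286e-01 1.11022302e-16]
[0.55174995 0.1406156  0.084     ]
```

View pics/s0c.png

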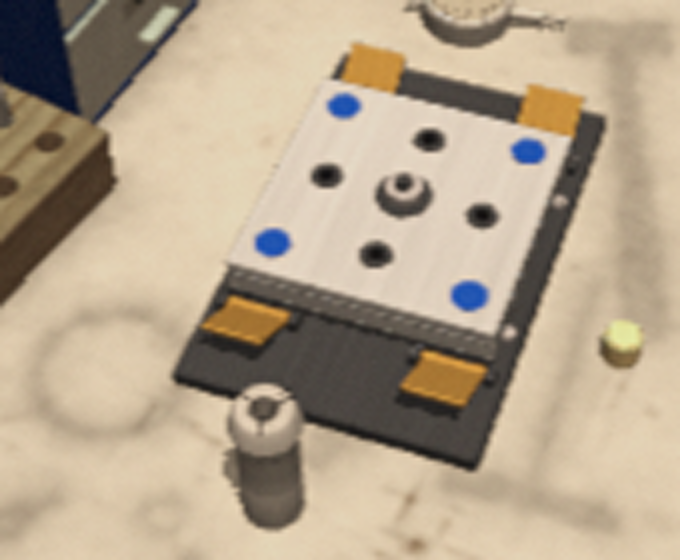

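The scene crop shows corner 4 and tab 4 at about (250,320) in the crop, with the collet outside it. I'll check the gripper body's clearance to the wooden block and its pegs.

```bash
python3 - <<'E'
from h import *
c=manip.get_calibration("scene"); K,E=c["intrinsics"],c["extrinsics"]
c=manip.get_calibration("top"); k,e=c["intrinsics"],c["extrinsics"]
print("block corner base scene",bp(K,E,(258.5,176),0),"top-edge",[bp(K,E,(257,160),z).round(3) for z in (.03,.05)])
for z in (0,.03,.05): print(z,bp(k,e,(337,114),z).round(3),bp(k,e,(261,107),z).round(3))
for z in (.06,.09,.12): print("peg",z,bp(k,e,(270,93),z).round(3),bp(k,e,(307,103),z).round(3))
i=cv2.imread("pics/top0.png")[55:125,245:350]; j=cv2.imread("pics/scene0.png")[125:225,170:270]
cv2.imwrite("pics/blk.png",np.hstack([cv2.resize(i,(480,400)),cv2.resize(j,(320,400))]))
E
```

```text
block corner base scene [ 7.42354571e-01 -1.25715969e-02  1.11022302e-16] top-edge [array([ 0.754, -0.033,  0.03 ]), array([ 0.741, -0.017,  0.05 ])]
0 [ 0.744 -0.016  0.   ] [0.759 0.154 0.   ]
0.03 [ 0.734 -0.014  0.03 ] [0.75 0.15 0.03]
0.05 [ 0.728 -0.013  0.05 ] [0.743 0.148 0.05 ]
peg 0.06 [0.77  0.129 0.06 ] [0.749 0.051 0.06 ]
peg 0.09 [0.759 0.126 0.09 ] [0.738 0.051 0.09 ]
peg 0.12 [0.748 0.123 0.12 ] [0.728 0.05  0.12 ]
```

View pics/blk.png

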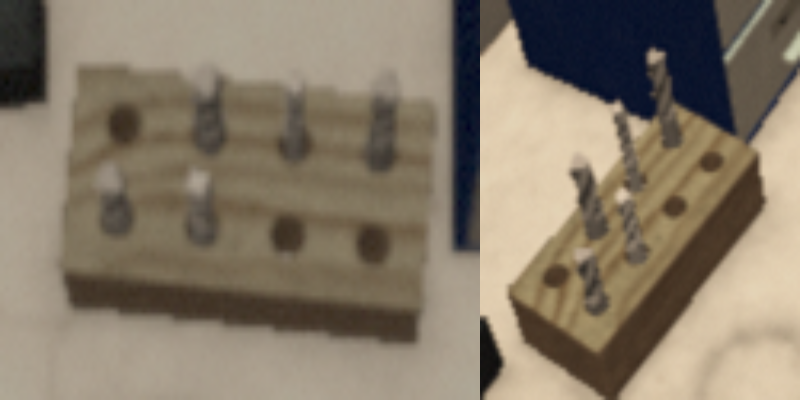

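The block's near face is at x ≈ 0.742 and its drill bits lie beyond that. The gripper body ends at about 0.706, so it clears. I'll go over tab 4 and press down.

Emit:
apply_moves(deltas=[[[2.5, -0.2, 0], [0, 0, 0], 1], [[4.9, -0.2, 0], [0, 0, 0], 1], [[4.9, -0.2, 1.5], [0, 0, 0], 1], [[4.9, -0.2, 3], [0, 0, 0], 1], [[4.9, -0.2, 3], [0, 0, 0], 1]])

```text
time: 6.2
position: [0.6058, 0.0726, 0.0413]
tool_rot: [-0.002, 0.666, 0.746, -0.002]
wrist_force: [-0.3, 0.3, 1.2]
finger_gap: 0.0005
grip_force: 0.0
```

```bash
python3 -c "
from h import *
go('t4',.015)"
```

```text
t4 t 6.2 pos [0.6058 0.0726 0.0413] cm [-0.13  0.51  2.63] rot [-0.3 -0.  -0.3] F [-0.33  0.27  1.23] gap 0.0 q [-0.01  0.69  1.49 -0.    0.97 -0.12]
```

Emit:
apply_moves(deltas=[[[0, 0.1, 0.6], [0, 0, 0], 1], [[0, 0.1, 1.2], [0, 0, 0], 1], [[0, 0.1, 1.8], [0, 0, 0], 1], [[0, 0.1, 2.4], [0, 0, 0], 1], [[0, 0.1, 2.9], [0, 0, 0], 1]])

```text
time: 6.7
position: [0.6095, 0.0726, 0.0157]
tool_rot: [0.0, 0.667, 0.745, 0.0]
wrist_force: [-0.2, 2.0, 3.9]
finger_gap: 0.0003
grip_force: 1.7
```

Emit:
apply_moves(deltas=[[[0, 0, 0.2], [0, 0, 0], 1], [[0, 0, 0.4], [0, 0, 0], 1], [[0, 0, 0.5], [0, 0, 0], 1], [[0, 0, 0.5], [0, 0, 0], 1], [[0, 0, 0.5], [0, 0, 0], 1]])

```text
time: 7.2
position: [0.6097, 0.0727, 0.0145]
tool_rot: [0.001, 0.666, 0.746, 0.001]
wrist_force: [-8.9, 1.8, 28.4]
finger_gap: -0.0001
grip_force: 14.3
```

The tab bottoms out firmly at z = 14.5 mm with 28 N. I'll lift off and check.

Emit:
apply_moves(deltas=[[[0, 0, -2], [0, 0, 0], 1], [[0, 0, -6], [0, 0, 0], 1], [[0, 0, -10], [0, 0, 0], 1], [[-4, -4, -14], [0, 0, 0], 1], [[-8, -8, -16], [0, 0, 0], 1]])

```text
time: 7.7
position: [0.5551, 0.0044, 0.161]
tool_rot: [0.001, 0.666, 0.746, 0.0]
wrist_force: [0.1, -0.8, 0.2]
finger_gap: 0.0004
grip_force: 0.0
```

Emit:
apply_moves(deltas=[[[-4, -4, 0], [0, 0, 0], 1], [[-8, -8, 0], [0, 0, 0], 1], [[-12, -10, 0], [0, 0, 0], 1], [[-16, -12, 0], [0, 0, 0], 1], [[-16, -12, 0], [0, 0, 0], 1]])

```text
time: 8.2
position: [0.4513, -0.1725, 0.1592]
tool_rot: [0.0, 0.669, 0.743, -0.001]
wrist_force: [-0.9, 0.3, -0.3]
finger_gap: 0.0003
grip_force: 0.0
```

```bash
python3 - <<'E'
from h import *
go('c2',.2)
i=manip.snapshot("scene")[130:270,230:400,::-1]; cv2.imwrite("pics/s3.png",cv2.resize(i,None,fx=4,fy=4,interpolation=cv2.INTER_CUBIC))
E
```

```text
c2 t 8.2 pos [ 0.4513 -0.1725  0.1592] cm [ 6.19  7.62 -4.1 ] rot [-0.1  0.1 -0.6] F [-0.92  0.31 -0.26] gap 0.0 q [-0.52  0.34  1.74 -0.    1.07 -0.63]
```

View pics/s3.png

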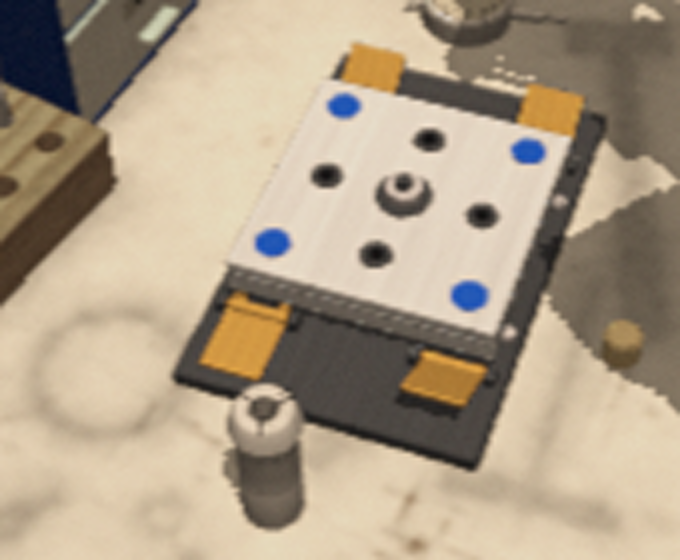

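Tab 4 at (245,340) in the crop now lies flat. The other three tabs are still raised, the plate is level, and the collet, knob and indicator haven't moved. I'm handing it in.

```bash
python3 -c "
from workcell import manip
print(manip.sign_off())"
```

```text
the job is handed in; nothing more can be done
None
```

Corner 4 was the loose one: I pressed it to its stop, then pressed tab 4 flat. The last picture shows the other three tabs still raised, the plate level and the bystanders unmoved; I handed the job in at about 8 s, and the hand-in returned no verdict.

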